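# Find the heavy side of a sealed rotor and hold it down

### The arm

A 6-joint arm with a two-finger parallel gripper is mounted at the origin on the work surface; the furniture and walls round the work are solid. World frame = base frame: x ahead of the robot, y to its left, z up, the work surface at z = 0. Lengths are in mm, angles in degrees, forces in N, time in s.
With the tool pointing down it reaches from about 275 to 750 mm from the base axis. Payload 10.2 kg.
Tool frame: the origin (TCP) lies at the very end of the fingers, on their centre line; the grasp point (between the pads) lies 19 mm behind it; z points along the fingers, y is the line along which they close (so a half turn about z gives the same grasp; the last joint's range is limited). The gripper opens to 88 mm and grips with 3 to 60 N. Pads are 18 mm wide; open, the fingers measure 123 mm over their backs; the gripper's body (75 mm by 187 mm) begins 45 mm behind the grasp point.
Start: joints at [-84.133, 17.928, 85.812, -0, 76.261, -12.8], TCP at [168.022, -497.393, 238.72] pointing down, gripper open.
Joint ranges: [-168.41, 168.41], [-55.51, 124.54], [10.69, 146.95], [-70.63, 250.63], [1, 178], [-165.06, 165.06]. Speed limits (degrees/s): [136.94, 136.94, 172.46, 180, 180, 180].

### API

Orientations are given as a 3x3 rotation matrix whose columns are the frame's x, y, z axes.
In Python, from plant import r gives the robot as it stands.
- The arm moves only by the tool send_rows, never from a script. Its argument "deltas" is a list that holds one entry, the list of rows, each a list of 7 numbers: the shift along the tool's x, y, z in m, then the turn, a rotation vector about the tool's x, y, z in rad, then the gripper's target within -1 to 1 (fully open at 1, half-way at 0, shut at -1). A call has 1 to 12 rows; each row is the pose to reach, as a shift and turn from the pose commanded when the call began, along the tool's axes at that moment; what a row does not reach only later rows make up. A row lasts 1/10 s, in which the tool goes at most 50 mm and 8.59 degrees, less where a joint would pass 70% of its speed; a pose out of reach is approached as far as the arm can. A call with a gripper value outside its range is refused whole. The fingers move at their own pace and stop on an object; the grip force is fixed at half the most. Time passes only in rows, so rows that repeat a pose let the fingers close. It gives the time, the measured TCP pose, the force, the opening and the grip force at its end, in the units of the state.
- r.observe(): the state, without advancing time (a new reading comes with each control period).
- r.capture(name): name is "side" or "top"; returns the picture (480x640x3 uint8, red, green, blue); there is no depth.
- r.calibration(name): a dict with "fovy" (degrees; the focal length in pixels is half the picture's height over the tangent of half this angle, whatever the lens; pixels are square), "cx", "cy" (the principal point, pixels), "T" (4x4, takes a point from camera to world coordinates). Camera axes: x right, y down, z forward; pixel columns grow to the right and rows downward; lengths in mm; the calibration is good to about 2 mm. A picture is of the moment at which its call begins. calibration takes no time and is no camera call.
- r.finish_job(): hands the job in; it is judged then, once.
The state is a dict: "time": time; "joints": joint angles; "qvel": joint speeds; "effort": joint torques, N m; "position": TCP position; "ee_rot": TCP orientation; "wrist_force": force on the tool from outside, world axes, zero at the start; "moment": the same for the moment, N m; "finger_gap": finger opening in mm; "grasp_force": force on a finger pad.
Only numpy, scipy, OpenCV 4.12 (cv2) and the standard library are available. Lean on these libraries where they do the work, as an engineer would, in place of code of your own. Each camera call takes 0.05 s, during which the arm holds its last target. There are 200 camera calls.

### The job

The drum on the little balancing stand has a weight sealed inside it, off to one side where you cannot see it, and its stiff bearings stop it well short of swinging heavy side down by itself. Turn it by its spokes this way and that, feel which way the weight pulls, and bring the heavy side straight down below the axle. Finish still holding it there, with a spoke gripped in the fingers and the drum standing still; leave the other things on the bench where they are.

Things in the scene. Friction and masses are not known exactly. Their poses are not given: they have to be found in the camera images.
- stand: Grey balancing stand, fixed to the bench. Origin: centre of the underside of its base plate (130 x 100 x 12 mm), on the bench; z up, x along the level axle from the front upright to the back one (roughly away from the robot). Uprights 34 mm wide, 10 thick, at x = -40 and +40 mm, with bearing bosses of 17 mm radius round the axle at their tops; nothing of the stand is over 132 mm high.
- axle (a point): Centre of the drum, on the axle midway between the uprights, 115 mm above the bench; axes as the stand's. Dark steel drum, 84 mm diameter, 44 mm long. The sealed-in weight (0.64 to 0.96 kg, centre 27 mm off the axle; all else is balanced) pulls its side down with up to 0.17 to 0.25 N m. Where it lies relative to the spokes differs each time; at the start it is over 25 degrees from straight down.
- rotor (a joint): Drum's turn about the axle (rad), right-handed about the stand's x: grows clockwise seen from the robot; two turns free either way; 0: marked spoke straight up. The greased bearings drag alike both ways: let go, the drum creeps (under 2 rad/s) towards heavy side down but sticks 25 to 41 degrees short, equally on either side, within 4 s. It also stays if let go nearer down than that, or as near to heavy side up.
- spoke_tip (a point): Outer end of the marked spoke (brass collar at its root). Six round steel spokes, 10 mm thick, 60 degrees apart, stand radially out of the drum midway between the uprights, from its rim (42 mm) to 92 mm from the axle; root collars end 46 mm (marked one 52 mm) from the axle. One within 40 degrees of upright can be gripped from above, 75 to 80 mm from the axle, fingers closing in the drum's plane.
- beeswax: Bystander: round cake of beeswax, 44 mm across, 22 mm high, beside the stand on its left. Origin under its centre. To be left alone.
- parts_tin: Bystander: small white round tin with lid, 42 mm across, 18 mm high, beside the stand on its right. Origin under its centre. To be left alone.
- pliers: Bystander: pliers with black grips, 128 x 37 x 8 mm, lying in front of the stand. To be left alone.
- steel_bar: Bystander: steel bar, 62 x 19 x 13 mm, lying behind the stand. To be left alone.

How it is judged:
By the outcome, as a careful person would: the job done as asked, in the order asked, and still so for the second after the job is handed in, while the arm keeps its last pose, push and grip.
It also fails if it takes over 72 s, if anything falls off the work surface, if the arm or the gripper's body presses on something with over 40 N, if the wrist force passes 120 N, or if a joint passes its speed limit or range.

## Working session

There is one attempt and no reset: what is moved stays moved. The work goes in short steps, Python scripts to look and compute and a tool call to move; the robot and the scene stay as the last step left them, time stands still between calls to the robot, and variables do not carry over. Pictures are saved under pics/ and viewed, at most 10 in all, crops included, and the job is handed in when it is done.

Besides the shell and the picture viewer there is one more tool, called after ">>>" in YAML: its name, and indented under it one key for each argument. send_rows: Moves the arm, as the interface text tells. Its arguments: {"type":"object","properties":{"deltas":{"type":"array","items":{"type":"array","items":{"type":"array","items":{"type":"number"}}}}},"required":["deltas"]}

```bash
ls; mkdir -p pics
python3 - <<'E'
from plant import r
import cv2,numpy as np
for n in("side","top"):
    im=r.capture(n);cv2.imwrite(f"pics/{n}0.png",im[:,:,::-1]);c=r.calibration(n);print(n,c)
s=r.observe();print({k:np.round(v,3).tolist() for k,v in s.items()})
E
```

```text
pics
side {'fovy': 44.451312959317995, 'cx': 327.47922537231574, 'cy': 225.42974468728642, 'T': array([[ 9.99984932e-01, -2.20446731e-03,  5.02760218e-03,
         5.33469384e+02],
       [-5.45049282e-03, -5.07911472e-01,  8.61392030e-01,
        -8.21906048e+02],
       [ 6.54666252e-04, -8.61406453e-01, -5.07915834e-01,
         7.10843713e+02],
       [ 0.00000000e+00,  0.00000000e+00,  0.00000000e+00,
         1.00000000e+00]])}
top {'fovy': 49.21107917413762, 'cx': 323.5512364603986, 'cy': 241.96878368718336, 'T': array([[ 2.35467702e-02, -9.87115999e-01,  1.58264190e-01,
         4.12427915e+02],
       [-9.99672808e-01, -2.48308203e-02, -6.14058130e-03,
         1.08752965e+02],
       [ 9.99129570e-03, -1.58067816e-01, -9.87377709e-01,
         1.00293379e+03],
       [ 0.00000000e+00,  0.00000000e+00,  0.00000000e+00,
         1.00000000e+00]])}
{'time': 0.1, 'joints': [-84.134, 17.956, 85.849, 0.001, 76.26, -12.8], 'qvel': [0.056, -0.104, -0.147, 0.024, 0.039, -0.166], 'effort': [0.002, -40.281, -25.265, 0.069, 0.034, -0.0], 'position': [167.995, -497.169, 238.227], 'ee_rot': [[0.947, 0.32, -0.0], [0.32, -0.947, 0.001], [0.0, -0.001, -1.0]], 'wrist_force': [-0.376, -0.318, 0.997], 'moment': [0.042, -0.039, -0.016], 'grasp_force': 0.0, 'finger_gap': 88.083}
```

View pics/side0.png

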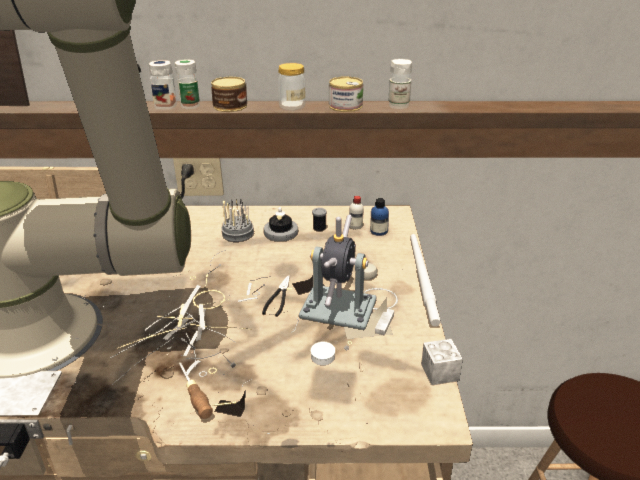

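View pics/top0.png

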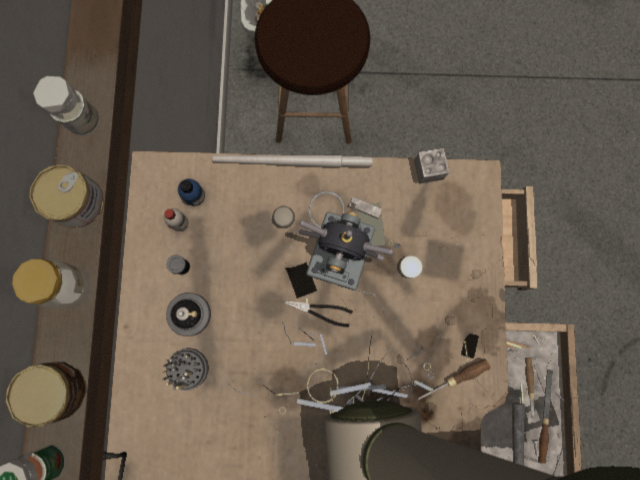

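The top view shows the stand near (345,243) with the drum between its uprights. The side view shows the drum at about (340,260), with a spoke almost upright. I'll zoom in on both.

Run:
```python
import cv2,numpy as np
a=cv2.imread("pics/side0.png")[205:335,290:390];b=cv2.imread("pics/top0.png")[190:300,290:410]
a=cv2.resize(a,(390,507),interpolation=cv2.INTER_CUBIC)
b=cv2.resize(b,(408,374),interpolation=cv2.INTER_CUBIC)
o=np.zeros((507,798,3),np.uint8);o[:,:390]=a;o[:374,390:]=b
cv2.imwrite("pics/crop0.png",o)
```

```text
(no output)
```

View pics/crop0.png

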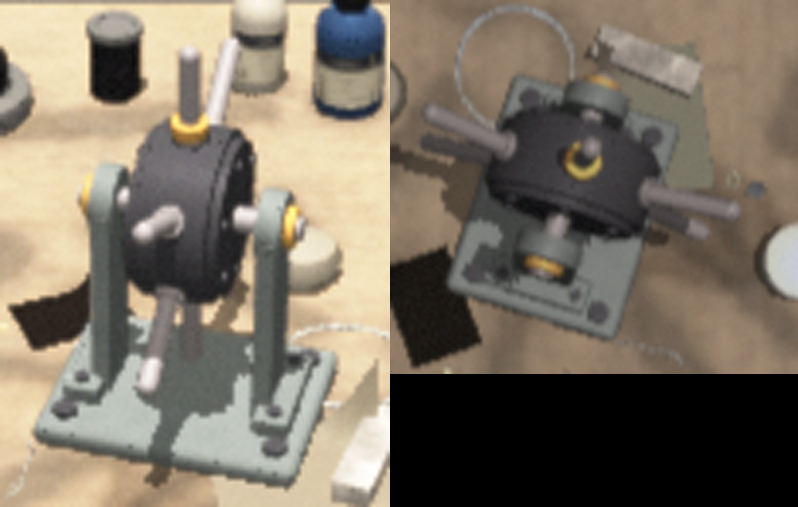

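```bash
cat > h.py <<'E'
import numpy as np,cv2
from plant import r
from scipy.optimize import least_squares
def proj(n,P):
    c=r.calibration(n);T=c["T"];q=(np.atleast_2d(P)-T[:3,3])@T[:3,:3]
    f=240/np.tan(np.radians(c["fovy"]/2));return np.c_[c["cx"]+f*q[:,0]/q[:,2],c["cy"]+f*q[:,1]/q[:,2]]
def pts(x,y,yaw,phi):
    c,s=np.cos(yaw),np.sin(yaw);R=np.array([[c,-s,0],[s,c,0],[0,0,1]])
    sp=[[0,-92*np.sin(phi+k*np.pi/3),115+92*np.cos(phi+k*np.pi/3)] for k in range(6)]
    co=[[-65,50,12],[-65,-50,12],[65,-50,12],[65,50,12]]
    return np.array(co+sp)@R.T+[x,y,0]
E
python3 - <<'E'
from h import *
S={0:(88,318),1:(35,435),2:(292,485),3:(335,352),4:(189,48),5:(145,235),6:(146,388),9:(232,42)}
Tt={0:(450,287),1:(617,337),2:(677,122),3:(513,73),4:(590,147),5:(738,211),9:(427,110)}
S={k:(290+a/3.9,205+b/3.9) for k,(a,b) in S.items()}
Tt={k:(290+(a-390)/3.4,190+b/3.4) for k,(a,b) in Tt.items()}
def res(p):
    P=pts(*p)
    return np.concatenate([(proj("side",P[list(S)])-list(S.values())).ravel(),(proj("top",P[list(Tt)])-list(Tt.values())).ravel()])
o=least_squares(res,[500,50,-.2,0],loss="soft_l1")
print(o.x[:2],np.degrees(o.x[2:]));e=res(o.x).reshape(-1,2).round(1);print(dict(zip(list(S)+list(Tt),[0]*0)),e.tolist())
E
```

```text
[557.83029399  67.23825857] [-15.4734067    2.43574423]
{} [[-0.4, -2.7], [-2.0, -1.9], [0.5, -2.7], [0.1, -1.0], [-0.5, -0.9], [-1.0, -0.9], [-0.7, 2.1], [-1.1, -0.4], [-0.8, -0.2], [0.7, 0.5], [1.9, -1.0], [0.5, -1.4], [1.1, -1.3], [1.4, -1.2], [-0.5, -0.2]]
```

```bash
cat >> h.py <<'E'
import json,os
from scipy.spatial.transform import Rotation as Ro
ST=dict(x=557.8,y=67.2,yaw=-15.5)
def pose(phi,rho,ax=0,lat=0):
    "tool pose for tool tilt phi deg about axle, TCP at radius rho"
    Rs=Ro.from_euler("z",ST["yaw"],degrees=True)*Ro.from_euler("x",phi,degrees=True)
    p=Rs.apply([ax,lat,rho])+[ST["x"],ST["y"],115]
    return p,Rs*Ro.from_matrix(np.diag([1,-1,-1]))
def load():
    if os.path.exists("cmd.json"):
        d=json.load(open("cmd.json"));return np.array(d[0]),Ro.from_quat(d[1])
    a=np.radians(18.67);c,s=np.cos(a),np.sin(a)
    return np.array([168.022,-497.393,238.72]),Ro.from_matrix([[c,s,0],[s,-c,0],[0,0,-1]])
def plan(T,save=True):
    p0,R0=load();rows=[]
    for p,R in T:
        d=R0.inv().apply(p-p0)/1000;w=(R0.inv()*R).as_rotvec();rows.append(np.r_[d,w].round(4).tolist())
    if save:
        x=rows[-1];json.dump([(p0+R0.apply(x[:3])*1000).tolist(),(R0*Ro.from_rotvec(x[3:])).as_quat().tolist()],open("cmd.json","w"))
    for x in rows:print(x)
def obs():
    s=r.observe();p=np.array(s["position"]);A=np.array([ST["x"],ST["y"],115]);ux=Ro.from_euler("z",ST["yaw"],degrees=True).apply([1,0,0])
    F=np.array(s["wrist_force"]);M=np.array(s["moment"]);R=np.array(s["ee_rot"]);z=R[:,2]
    Rs=Ro.from_euler("z",ST["yaw"],degrees=True).as_matrix();zz=Rs.T@z
    print("t",round(s["time"],2),"phi",np.degrees(np.arctan2(zz[1],-zz[2])).round(2),"p",(Rs.T@(p-A)).round(1),"F",(Rs.T@F).round(2),"Ftool",(R.T@F).round(2),"M",(Rs.T@M).round(3),"rxF",round(float(np.cross(p-z*19-A,F)@ux/1000),3),"gap",round(float(s["finger_gap"]),1),"gf",round(float(s["grasp_force"]),1))
E
python3 - <<'E'
from h import *
obs();plan([pose(2.4,125)])
E
```

```text
t 0.1 phi 0.06 p [-224.8 -648.   123.2] F [-0.28 -0.41  1.  ] Ftool [-0.46  0.18 -1.  ] M [ 0.051 -0.027 -0.016] rxF -0.588 gap 88.1 gf 0.0
[0.5471, -0.4058, -0.0012, 0.0406, 0.0125, 0.5963]
```

```bash
rm cmd.json
python3 - <<'E'
from h import *
p0,R0=load();p1,R1=pose(2.4,125)
w=(R0.inv()*R1).as_rotvec()
plan([(p0+(p1-p0)*f,R0*Ro.from_rotvec(w*f)) for f in np.arange(1,13)*.065])
E
```

```text
[0.0356, -0.0264, -0.0001, 0.0026, 0.0008, 0.0388]
[0.0711, -0.0528, -0.0002, 0.0053, 0.0016, 0.0775]
[0.1067, -0.0791, -0.0002, 0.0079, 0.0024, 0.1163]
[0.1422, -0.1055, -0.0003, 0.0106, 0.0032, 0.155]
[0.1778, -0.1319, -0.0004, 0.0132, 0.0041, 0.1938]
[0.2134, -0.1583, -0.0005, 0.0158, 0.0049, 0.2326]
[0.2489, -0.1846, -0.0005, 0.0185, 0.0057, 0.2713]
[0.2845, -0.211, -0.0006, 0.0211, 0.0065, 0.3101]
[0.32, -0.2374, -0.0007, 0.0238, 0.0073, 0.3488]
[0.3556, -0.2638, -0.0008, 0.0264, 0.0081, 0.3876]
[0.3912, -0.2901, -0.0008, 0.0291, 0.0089, 0.4263]
[0.4267, -0.3165, -0.0009, 0.0317, 0.0097, 0.4651]
```

>>> send_rows:
  deltas:
    - [[0.0356, -0.0264, -0.0001, 0.0026, 0.0008, 0.0388, 0], [0.0711, -0.0528, -0.0002, 0.0053, 0.0016, 0.0775, 0], [0.1067, -0.0791, -0.0002, 0.0079, 0.0024, 0.1163, 0], [0.1422, -0.1055, -0.0003, 0.0106, 0.0032, 0.155, 0], [0.1778, -0.1319, -0.0004, 0.0132, 0.0041, 0.1938, 0], [0.2134, -0.1583, -0.0005, 0.0158, 0.0049, 0.2326, 0], [0.2489, -0.1846, -0.0005, 0.0185, 0.0057, 0.2713, 0], [0.2845, -0.211, -0.0006, 0.0211, 0.0065, 0.3101, 0], [0.32, -0.2374, -0.0007, 0.0238, 0.0073, 0.3488, 0], [0.3556, -0.2638, -0.0008, 0.0264, 0.0081, 0.3876, 0], [0.3912, -0.2901, -0.0008, 0.0291, 0.0089, 0.4263, 0], [0.4267, -0.3165, -0.0009, 0.0317, 0.0097, 0.4651, 0]]

```text
time: 1.3
position: [471.6, -59.1, 239.5]
ee_rot: [[0.99, -0.14, 0.006], [-0.14, -0.99, 0.032], [0.002, -0.033, -0.999]]
wrist_force: [0.1, 0.5, 0.1]
finger_gap: 44.2
grasp_force: 0.0
```

Run:
```python
from h import *
obs();plan([pose(2.4,125)])
```

```text
t 1.3 phi 1.88 p [ -49.3 -144.8  124.5] F [-0.    0.51  0.13] Ftool [ 0.06 -0.51 -0.11] M [-0.007 -0.014 -0.001] rxF -0.092 gap 44.2 gf 0.0
[0.0675, -0.1337, 0.0043, 0.009, 0.0028, 0.1312]
```

>>> send_rows:
  deltas:
    - [[0.0225, -0.0446, 0.0014, 0.003, 0.0009, 0.0437, 0], [0.045, -0.0891, 0.0029, 0.006, 0.0019, 0.0875, 0], [0.0675, -0.1337, 0.0043, 0.009, 0.0028, 0.1312, 0], [0.0675, -0.1337, 0.0043, 0.009, 0.0028, 0.1312, 0], [0.0675, -0.1337, 0.0043, 0.009, 0.0028, 0.1312, 0]]

```text
time: 1.8
position: [556.2, 62.7, 239.1]
ee_rot: [[0.964, -0.265, 0.01], [-0.265, -0.963, 0.04], [-0.001, -0.041, -0.999]]
wrist_force: [-0.5, -0.6, -0.2]
finger_gap: 44.4
grasp_force: 0.0
```

Run:
```python
from h import *
obs()
a=r.capture("side")[:,:,::-1][110:310,250:430];b=r.capture("top")[:,:,::-1][150:310,260:420]
o=np.hstack([cv2.resize(a,(450,500),interpolation=3),cv2.resize(b,(350,350),interpolation=3)[[*range(350)]+[0]*150]])
cv2.imwrite("pics/c1.png",o)
plan([pose(2.4,58.5)])
```

```text
t 1.8 phi 2.37 p [ -0.3  -4.7 124.1] F [-0.32 -0.68 -0.25] Ftool [-0.33  0.69  0.22] M [ 0.03  -0.005  0.031] rxF 0.099 gap 44.4 gf 0.0
[0.0, -0.0, 0.0665, -0.0, -0.0, -0.0]
```

View pics/c1.png

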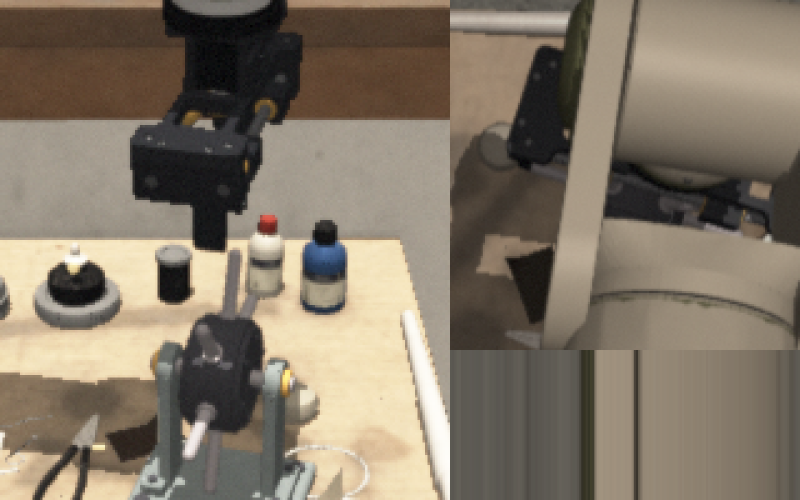

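The side view shows the drum has turned since the start: the brass collar is no longer on top, and the spokes sit at about (233,270) and (205,340). It is creeping, so I'll hold still until it stops.

>>> send_rows:
  deltas:
    - [[0, 0, 0, 0, 0, 0, 0], [0, 0, 0, 0, 0, 0, 0], [0, 0, 0, 0, 0, 0, 0], [0, 0, 0, 0, 0, 0, 0], [0, 0, 0, 0, 0, 0, 0], [0, 0, 0, 0, 0, 0, 0], [0, 0, 0, 0, 0, 0, 0], [0, 0, 0, 0, 0, 0, 0], [0, 0, 0, 0, 0, 0, 0], [0, 0, 0, 0, 0, 0, 0], [0, 0, 0, 0, 0, 0, 0], [0, 0, 0, 0, 0, 0, 0]]

```text
time: 3.1
position: [556.4, 62.1, 239.9]
ee_rot: [[0.964, -0.267, 0.011], [-0.267, -0.963, 0.04], [0.0, -0.042, -0.999]]
wrist_force: [-0.4, -0.3, 0.0]
finger_gap: 44.2
grasp_force: 0.0
```

```bash
echo '[[0,0,0],[0,0,0,1]]' >/dev/null
python3 - <<'E'
from h import *
# restore cmd to hover
p,R=pose(2.4,125);json.dump([p.tolist(),R.as_quat().tolist()],open("cmd.json","w"))
obs()
im=r.capture("side")[:,:,::-1];cv2.imwrite("pics/side2.png",im)
a=cv2.imread("pics/c1.png")[225:500,130:330]
cv2.imwrite("pics/c2.png",np.hstack([cv2.resize(a,(400,550)),cv2.resize(im[200:310,302:382],(400,550),interpolation=3)]))
E
```

```text
t 3.1 phi 2.4 p [  0.   -5.3 124.9] F [-0.32 -0.43  0.05] Ftool [-0.32  0.42 -0.06] M [0.014 0.025 0.018] rxF 0.061 gap 44.2 gf 0.0
```

View pics/c2.png

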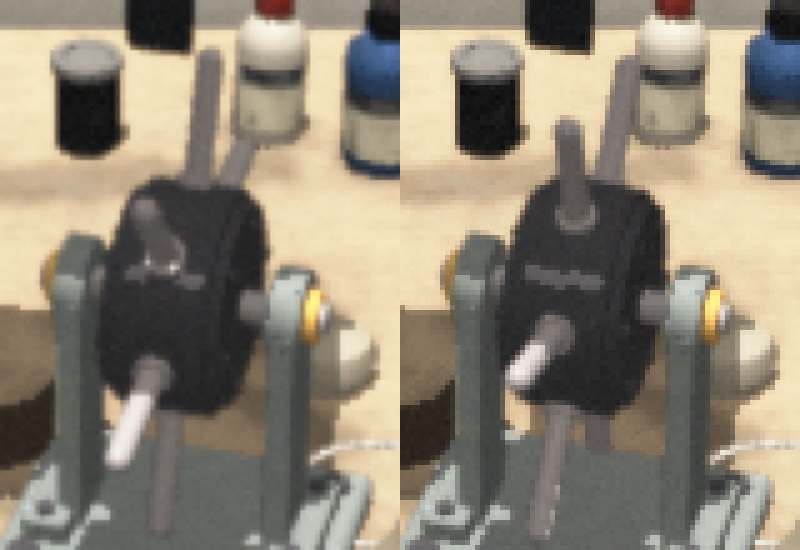

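The left panel (t=1.8) has spoke tips at (208,52), (145,203) and (118,465). The right panel (t=3.1) has them at (570,125), (627,58), (515,382) and (545,538), so it is still creeping.

>>> send_rows:
  deltas:
    - [[0, 0, 0, 0, 0, 0, 0], [0, 0, 0, 0, 0, 0, 0], [0, 0, 0, 0, 0, 0, 0], [0, 0, 0, 0, 0, 0, 0], [0, 0, 0, 0, 0, 0, 0], [0, 0, 0, 0, 0, 0, 0], [0, 0, 0, 0, 0, 0, 0], [0, 0, 0, 0, 0, 0, 0], [0, 0, 0, 0, 0, 0, 0], [0, 0, 0, 0, 0, 0, 0]]

```text
time: 4.15
position: [556.4, 62.1, 239.9]
ee_rot: [[0.964, -0.267, 0.011], [-0.267, -0.963, 0.04], [0.0, -0.042, -0.999]]
wrist_force: [0.1, -0.1, -0.3]
finger_gap: 44.2
grasp_force: 0.0
```

Run:
```python
from h import *
im=r.capture("side")[:,:,::-1].copy();cv2.imwrite("pics/side3.png",im)
im2=cv2.imread("pics/side2.png")
x=cv2.absdiff(im,im2)[200:310,302:382].max();print("diff to t3.1",x, cv2.absdiff(im,im2)[200:310,302:382].mean())
def fit(tips):
    best=[]
    for ph in np.arange(-30,30,.5):
        P=pts(557.8,67.2,np.radians(-15.5),np.radians(ph))[4:]
        q=proj("side",P)+[.7,1]*0
        best.append((sum(min(np.hypot(*(q-t).T)) for t in tips),ph))
    print(sorted(best)[:3])
fit([(343.6,210.4),(331,240.6),(325.6,293)])
fit([(336,225),(347.4,211.6),(325,276.4),(331,307.6)])
cv2.imwrite("pics/c3.png",cv2.resize(im[200:310,302:382],(400,550),interpolation=3))
```

```text
diff to t3.1 74 2.5416287878787878Traceback (most recent call last):
  File "<stdin>", line 12, in <module>
  File "<stdin>", line 9, in fit
ValueError: operands could not be broadcast together with shapes (6,2) (0,)
```

```bash
cat >> h.py <<'E'
def spokes(ph):
    P=pts(ST["x"],ST["y"],np.radians(ST["yaw"]),np.radians(ph))[4:];return proj("side",P)
def fit(tips):
    b=sorted((sum(min(np.hypot(*(spokes(ph)-t).T)) for t in tips),ph) for ph in np.arange(-30,30,.5));print(b[:3])
E
python3 - <<'E'
from h import *
im=cv2.imread("pics/side3.png")
fit([(343.6,210.4),(331,240.6),(325.6,293)])
fit([(336,225),(347.4,211.6),(325,276.4),(331,307.6)])
o=cv2.resize(im[200:310,302:382],(400,550),interpolation=3)
cv2.imwrite("pics/c3.png",o)
E
```

```text
[(np.float64(2.944834892602337), np.float64(-23.5)), (np.float64(3.0403575950426664), np.float64(-23.0)), (np.float64(3.1729211883117143), np.float64(-24.0))]
[(np.float64(5.225779435036202), np.float64(15.5)), (np.float64(5.5941992022261395), np.float64(15.0)), (np.float64(5.6332490635135795), np.float64(16.0))]
```

View pics/c3.png

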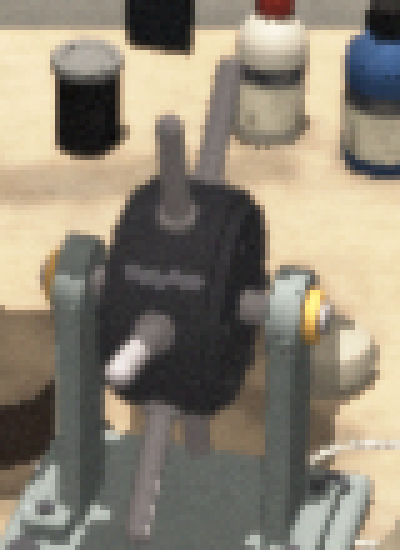

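The drum has crept counter-clockwise and is nearly stuck, with spokes at about +14.5° (mod 60). The collar is hidden, so the rotor is near −105.5°, and the weight lies 25–41° further negative. I'll grip the spoke at 14.5° and feel its pull.

Run:
```python
from h import *
im=r.capture("side")[:,:,::-1].copy();cv2.imwrite("pics/side4.png",im)
print(cv2.absdiff(im,cv2.imread("pics/side3.png"))[200:310,302:382].mean())
fit([(336.4,224),(347.6,212.4),(324.6,275.6),(330.4,307)])
plan([pose(8,125),pose(14.5,125),pose(14.5,95),pose(14.5,58.5)])
obs()
```

```text
1.925
[(np.float64(5.962073023711641), np.float64(14.5)), (np.float64(6.168629501484227), np.float64(14.0)), (np.float64(6.218217899434104), np.float64(15.0))]
[-0.0, 0.0122, 0.0006, 0.0977, 0.0, 0.0]
[-0.0, 0.0262, 0.0028, 0.2112, 0.0, 0.0]
[-0.0, 0.0199, 0.0321, 0.2112, 0.0, 0.0]
[-0.0, 0.0123, 0.0678, 0.2112, 0.0, 0.0]
t 4.25 phi 2.4 p [  0.   -5.2 124.9] F [ 0.26  0.06 -0.48] Ftool [ 0.26 -0.04  0.49] M [ 0.068  0.065 -0.013] rxF -0.006 gap 44.3 gf 0.0
```

>>> send_rows:
  deltas:
    - [[0, 0.0122, 0.0006, 0.0977, 0, 0, 0], [0, 0.0262, 0.0028, 0.2112, 0, 0, 0], [0, 0.0262, 0.0028, 0.2112, 0, 0, 0], [0, 0.0199, 0.0321, 0.2112, 0, 0, 0], [0, 0.0123, 0.0678, 0.2112, 0, 0, 0], [0, 0.0123, 0.0678, 0.2112, 0, 0, 0], [0, 0.0123, 0.0678, 0.2112, 0, 0, -1], [0, 0.0123, 0.0678, 0.2112, 0, 0, -1], [0, 0.0123, 0.0678, 0.2112, 0, 0, -1], [0, 0.0123, 0.0678, 0.2112, 0, 0, -1], [0, 0.0123, 0.0678, 0.2112, 0, 0, -1], [0, 0.0123, 0.0678, 0.2112, 0, 0, -1]]

```text
time: 5.45
position: [554.4, 53.2, 172.8]
ee_rot: [[0.964, -0.258, 0.069], [-0.268, -0.933, 0.242], [0.002, -0.252, -0.968]]
wrist_force: [-0.1, 2.8, 5.7]
finger_gap: 8.9
grasp_force: 30.2
```

Run:
```python
from h import *
obs()
plan([pose(14.5-3.3*k,58.5) for k in range(1,13)],)
```

```text
t 5.45 phi 14.57 p [  0.4 -14.4  57.8] F [-0.86  2.65  5.66] Ftool [-0.85 -3.99 -4.81] M [0.623 0.243 0.005] rxF -0.31 gap 8.9 gf 30.2
[0.0, -0.0034, 0.0001, -0.0576, -0.0, 0.0]
[-0.0, -0.0068, 0.0004, -0.1152, -0.0, 0.0]
[-0.0, -0.0101, 0.0009, -0.1728, -0.0, 0.0]
[-0.0, -0.0134, 0.0016, -0.2304, 0.0, 0.0]
[-0.0, -0.0167, 0.0024, -0.288, -0.0, -0.0]
[-0.0, -0.0199, 0.0035, -0.3456, -0.0, -0.0]
[-0.0, -0.023, 0.0047, -0.4032, 0.0, -0.0]
[-0.0, -0.026, 0.0061, -0.4608, -0.0, -0.0]
[-0.0, -0.029, 0.0077, -0.5184, 0.0, 0.0]
[0.0, -0.0319, 0.0094, -0.576, 0.0, -0.0]
[-0.0, -0.0347, 0.0114, -0.6336, 0.0, -0.0]
[-0.0, -0.0373, 0.0134, -0.6912, 0.0, -0.0]
```

>>> send_rows:
  deltas:
    - [[0, -0.0034, 0.0001, -0.0576, 0, 0, -1], [0, -0.0068, 0.0004, -0.1152, 0, 0, -1], [0, -0.0101, 0.0009, -0.1728, 0, 0, -1], [0, -0.0134, 0.0016, -0.2304, 0, 0, -1], [0, -0.0167, 0.0024, -0.288, 0, 0, -1], [0, -0.0199, 0.0035, -0.3456, 0, 0, -1], [0, -0.023, 0.0047, -0.4032, 0, 0, -1], [0, -0.026, 0.0061, -0.4608, 0, 0, -1], [0, -0.029, 0.0077, -0.5184, 0, 0, -1], [0, -0.0319, 0.0094, -0.576, 0, 0, -1], [0, -0.0347, 0.0114, -0.6336, 0, 0, -1], [0, -0.0373, 0.0134, -0.6912, 0, 0, -1]]

```text
time: 6.65
position: [566.1, 92.1, 171.1]
ee_rot: [[0.964, -0.244, -0.107], [-0.266, -0.872, -0.41], [0.007, 0.423, -0.906]]
wrist_force: [2.0, 7.4, 14.7]
finger_gap: 9.0
grasp_force: 30.3
```

Run:
```python
from h import *
obs()
plan([pose(-25.1-3*k,58.5) for k in range(1,6)],)
```

```text
t 6.65 phi -25.05 p [ 1.3 26.2 56.1] F [-0.08  7.62 14.73] Ftool [  0.02  -0.67 -16.57] M [0.597 0.116 0.023] rxF -0.054 gap 9.0 gf 30.3
[0.0, -0.0031, 0.0001, -0.0523, 0.0, 0.0]
[0.0, -0.0062, 0.0003, -0.1047, 0.0, 0.0]
[0.0, -0.0092, 0.0007, -0.157, -0.0, 0.0]
[0.0, -0.0122, 0.0013, -0.2094, -0.0, 0.0]
[0.0, -0.0152, 0.002, -0.2618, -0.0, 0.0]
```

>>> send_rows:
  deltas:
    - [[0, -0.0031, 0.0001, -0.0523, 0, 0, -1], [0, -0.0062, 0.0003, -0.1047, 0, 0, -1], [0, -0.0092, 0.0007, -0.157, 0, 0, -1], [0, -0.0122, 0.0013, -0.2094, 0, 0, -1], [0, -0.0152, 0.002, -0.2618, 0, 0, -1], [0, -0.0152, 0.002, -0.2618, 0, 0, -1], [0, -0.0152, 0.002, -0.2618, 0, 0, -1]]

```text
time: 7.35
position: [570.1, 105.7, 162.9]
ee_rot: [[0.964, -0.208, -0.163], [-0.264, -0.739, -0.619], [0.008, 0.64, -0.768]]
wrist_force: [7.2, 16.1, 16.8]
finger_gap: 9.1
grasp_force: 30.1
```

Run:
```python
from h import *
obs()
plan([pose(-40.1,p) for p in (58.5,100,125)]+[pose(a,125) for a in (-32,-24,-16,-8,0,8)])
```

```text
t 7.35 phi -39.82 p [ 1.6 40.4 47.9] F [ 2.6  17.44 16.8 ] Ftool [  2.8   -2.65 -24.05] M [ 0.845 -0.072  0.239] rxF -0.207 gap 9.1 gf 30.1
[0.0, 0.0, 0.0, 0.0, 0.0, -0.0]
[0.0, 0.0, -0.0415, 0.0, 0.0, -0.0]
[-0.0, 0.0, -0.0665, 0.0, 0.0, -0.0]
[0.0, 0.0176, -0.0652, 0.1414, 0.0, -0.0]
[0.0, 0.0347, -0.0616, 0.281, 0.0, -0.0]
[0.0, 0.0511, -0.0556, 0.4207, 0.0, -0.0]
[0.0, 0.0664, -0.0474, 0.5603, -0.0, 0.0]
[0.0, 0.0805, -0.0371, 0.6999, -0.0, 0.0]
[-0.0, 0.0931, -0.025, 0.8395, -0.0, 0.0]
```

>>> send_rows:
  deltas:
    - [[0, 0, 0, 0, 0, 0, 0], [0, 0, 0, 0, 0, 0, 0], [0, 0, 0, 0, 0, 0, 0], [0, 0, -0.0415, 0, 0, 0, 0], [0, 0, -0.0665, 0, 0, 0, 0], [0, 0.0176, -0.0652, 0.1414, 0, 0, 0], [0, 0.0347, -0.0616, 0.281, 0, 0, 0], [0, 0.0511, -0.0556, 0.4207, 0, 0, 0], [0, 0.0664, -0.0474, 0.5603, 0, 0, 0], [0, 0.0805, -0.0371, 0.6999, 0, 0, 0], [0, 0.0931, -0.025, 0.8395, 0, 0, 0]]

```text
time: 8.45
position: [553.0, 49.6, 239.7]
ee_rot: [[0.963, -0.265, 0.041], [-0.268, -0.953, 0.139], [0.003, -0.145, -0.989]]
wrist_force: [0.6, 1.5, -0.8]
finger_gap: 44.4
grasp_force: 0.0
```

Run:
```python
from h import *
obs()
im=r.capture("side")[:,:,::-1].copy();cv2.imwrite("pics/side5.png",im)
# auto spoke fit: background = max over images (spokes are darker than most) -> use median, mask predicted spokes
fs=[cv2.imread(f"pics/side{k}.png").astype(float) for k in (0,2,4,5)]
bg=np.median(fs,axis=0)
for k,f in zip((0,2,4,5),fs):
    d=np.abs(f-bg).sum(2);d=np.minimum(d,120);best=[]
    for ph in np.arange(-30,30,.5):
        m=np.zeros(d.shape,np.uint8)
        a=np.radians(ph)
        for rr,th in ((1,3),):
            tip=spokes(ph)
            P=[[0,-55*np.sin(a+j*np.pi/3),115+55*np.cos(a+j*np.pi/3)] for j in range(6)]
            c,s=np.cos(np.radians(ST["yaw"])),np.sin(np.radians(ST["yaw"]))
            base=proj("side",np.array(P)@np.array([[c,-s,0],[s,c,0],[0,0,1]]).T+[ST["x"],ST["y"],0])
            for t,b in zip(tip,base):cv2.line(m,tuple(np.round(b*16).astype(int)),tuple(np.round(t*16).astype(int)),1,4,shift=4)
        best.append((d[m>0].mean(),ph))
    print(k,sorted(best)[::-1][:4])
cv2.imwrite("pics/c5.png",cv2.resize(im[200:310,302:382],(400,550),interpolation=3))
```

```text
t 8.45 phi 8.31 p [ 1.000e-01 -1.830e+01  1.247e+02] F [ 0.15  1.57 -0.82] Ftool [ 0.15 -1.44  1.04] M [-0.018  0.019  0.015] rxF -0.208 gap 44.4 gf 0.0
0 [(np.float64(84.86519114688129), np.float64(13.0)), (np.float64(84.61676646706587), np.float64(13.5)), (np.float64(84.37274549098197), np.float64(14.0)), (np.float64(84.246), np.float64(12.5))]
2 [(np.float64(22.81), np.float64(14.5)), (np.float64(22.505020080321284), np.float64(16.0)), (np.float64(22.478), np.float64(15.5)), (np.float64(22.385245901639344), np.float64(15.0))]
4 [(np.float64(21.931910569105693), np.float64(12.0)), (np.float64(21.832995951417004), np.float64(11.5)), (np.float64(21.778), np.float64(12.5)), (np.float64(21.543912175648703), np.float64(13.5))]
5 [(np.float64(38.45691382765531), np.float64(18.0)), (np.float64(37.837782340862425), np.float64(16.5)), (np.float64(37.80583501006036), np.float64(17.0)), (np.float64(37.8), np.float64(17.5))]
```

View pics/c5.png

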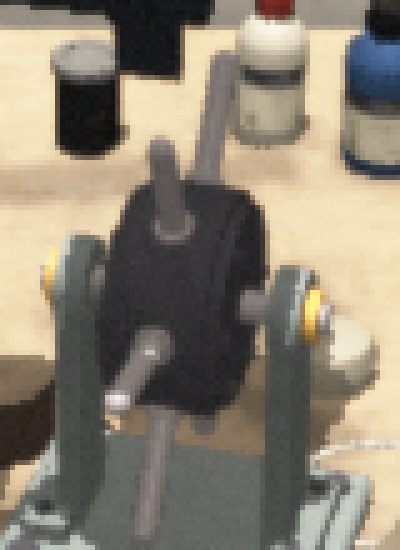

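The spoke tips are now at (160,143), (225,57), (116,400) and (145,535). The drum stayed where I released it, about −41°. The radial force build-up suggests my axle centre is a few mm off, so I'll refit it from all the tips.

Run:
```python
from h import *
A=[{4:(290+189/3.9,205+48/3.9),5:(290+145/3.9,205+235/3.9),6:(290+146/3.9,205+388/3.9),9:(290+232/3.9,205+42/3.9)}]
B=[(336.4,224),(347.6,212.4),(324.6,275.6),(330.4,307)];C=[(334,228.6),(347,211.4),(325.2,280),(331,307)]
D=[(336,225),(347.4,211.6),(325,276.4),(331,307.6)]
sets=[list(A[0].values()),B,C,D];g=[2.4,14.5,19.5,15.5]
def res(p):
    out=[]
    for t,ph in zip(sets,p[2:]):
        q=proj("side",pts(p[0],p[1],np.radians(-15.5),np.radians(ph))[4:])
        for u in t:
            d=q-u;out+=list(d[np.argmin((d**2).sum(1))])
    return np.array(out)
o=least_squares(res,[557.8,67.2]+g,x_scale=[1,1]+[1]*4,loss="soft_l1");print(o.x.round(1),o.cost)
print(res(o.x).reshape(-1,4,2).mean(1).round(1))
for y in(67.2,70):
    q=least_squares(lambda p:res(np.r_[557.8,y,p]),g);print(y,q.x.round(1),q.cost)
```

```text
[559.4  68.2   3.3  15.1  21.   16.3] 11.778818383510337
[[-0.  -0. ]
 [ 0.   0. ]
 [ 0.1  0.1]
 [-0.1  0. ]]
67.2 [ 2.6 14.5 20.5 15.8] 23.288285055511377
70 [ 3.5 15.5 21.5 16.8] 23.797467906966432
```

```bash
sed -i 's/^ST=.*/ST=dict(x=559,y=69.7,yaw=-15.5)/' h.py
python3 - <<'E'
from h import *
plan([pose(14,125),pose(20.5,125),pose(20.5,95),pose(20.5,59)])
E
```

```text
[0.0005, 0.0104, 0.0011, 0.1048, -0.0, -0.0]
[0.0005, 0.0243, 0.0034, 0.2182, -0.0, -0.0]
[0.0005, 0.0179, 0.0327, 0.2182, -0.0, -0.0]
[0.0005, 0.0101, 0.0678, 0.2182, -0.0, -0.0]
```

>>> send_rows:
  deltas:
    - [[0.0005, 0.0104, 0.0011, 0.1048, 0, 0, 0], [0.0005, 0.0243, 0.0034, 0.2182, 0, 0, 0], [0.0005, 0.0243, 0.0034, 0.2182, 0, 0, 0], [0.0005, 0.0179, 0.0327, 0.2182, 0, 0, 0], [0.0005, 0.0101, 0.0678, 0.2182, 0, 0, 0], [0.0005, 0.0101, 0.0678, 0.2182, 0, 0, 0], [0.0005, 0.0101, 0.0678, 0.2182, 0, 0, -1], [0.0005, 0.0101, 0.0678, 0.2182, 0, 0, -1], [0.0005, 0.0101, 0.0678, 0.2182, 0, 0, -1], [0.0005, 0.0101, 0.0678, 0.2182, 0, 0, -1], [0.0005, 0.0101, 0.0678, 0.2182, 0, 0, -1], [0.0005, 0.0101, 0.0678, 0.2182, 0, 0, -1]]

```text
time: 9.7
position: [553.7, 49.3, 170.9]
ee_rot: [[0.964, -0.25, 0.095], [-0.268, -0.903, 0.337], [0.001, -0.35, -0.937]]
wrist_force: [-2.6, -3.9, 5.1]
finger_gap: 8.6
grasp_force: 29.9
```

Run:
```python
from h import *
obs()
plan([pose(20.5-5*k,59) for k in range(1,13)])
```

```text
t 9.7 phi 20.48 p [  0.4 -21.1  55.9] F [-1.47 -4.43  5.08] Ftool [-1.47  2.37 -6.31] M [-0.427  0.191  0.045] rxF 0.186 gap 8.6 gf 29.9
[-0.0, -0.0052, 0.0003, -0.0873, -0.0, 0.0]
[-0.0, -0.0103, 0.0009, -0.1745, -0.0, 0.0]
[-0.0, -0.0153, 0.0021, -0.2618, -0.0, 0.0]
[-0.0, -0.0202, 0.0036, -0.3491, -0.0, 0.0]
[-0.0, -0.025, 0.0056, -0.4363, -0.0, -0.0]
[-0.0, -0.0295, 0.0079, -0.5236, -0.0, -0.0]
[-0.0, -0.0339, 0.0107, -0.6109, -0.0, 0.0]
[-0.0, -0.038, 0.0138, -0.6981, -0.0, -0.0]
[-0.0, -0.0418, 0.0173, -0.7854, -0.0, -0.0]
[-0.0, -0.0452, 0.0211, -0.8727, -0.0, -0.0]
[-0.0, -0.0484, 0.0252, -0.9599, -0.0, -0.0]
[-0.0, -0.0511, 0.0295, -1.0472, -0.0, -0.0]
```

>>> send_rows:
  deltas:
    - [[0, -0.0052, 0.0003, -0.0873, 0, 0, -1], [0, -0.0103, 0.0009, -0.1745, 0, 0, -1], [0, -0.0153, 0.0021, -0.2618, 0, 0, -1], [0, -0.0202, 0.0036, -0.3491, 0, 0, -1], [0, -0.025, 0.0056, -0.4363, 0, 0, -1], [0, -0.0295, 0.0079, -0.5236, 0, 0, -1], [0, -0.0339, 0.0107, -0.6109, 0, 0, -1], [0, -0.038, 0.0138, -0.6981, 0, 0, -1], [0, -0.0418, 0.0173, -0.7854, 0, 0, -1], [0, -0.0452, 0.0211, -0.8727, 0, 0, -1], [0, -0.0484, 0.0252, -0.9599, 0, 0, -1], [0, -0.0511, 0.0295, -1.0472, 0, 0, -1]]

```text
time: 10.9
position: [570.5, 105.9, 162.4]
ee_rot: [[0.964, -0.208, -0.166], [-0.266, -0.741, -0.616], [0.006, 0.638, -0.77]]
wrist_force: [5.4, -2.5, 6.3]
finger_gap: 8.9
grasp_force: 30.0
```

Run:
```python
from h import *
obs()
plan([pose(-39.5,p) for p in (100,125)]+[pose(a,125) for a in (-32,-24,-16,-8,0)])
```

```text
t 10.9 phi -39.65 p [ 1.4 38.  47.4] F [ 5.85 -1.01  6.28] Ftool [ 5.88  4.76 -4.17] M [-0.171 -0.594  0.595] rxF 0.377 gap 8.9 gf 30.0
[-0.0, -0.0, -0.041, 0.0, 0.0, -0.0]
[-0.0, -0.0, -0.066, 0.0, 0.0, -0.0]
[-0.0, 0.0163, -0.0649, 0.1309, 0.0, -0.0]
[-0.0, 0.0334, -0.0615, 0.2705, 0.0, -0.0]
[-0.0, 0.0498, -0.0556, 0.4102, -0.0, -0.0]
[-0.0, 0.0653, -0.0476, 0.5498, -0.0, 0.0]
[-0.0, 0.0795, -0.0375, 0.6894, -0.0, 0.0]
```

>>> send_rows:
  deltas:
    - [[0, 0, 0, 0, 0, 0, 0.3], [0, 0, -0.02, 0, 0, 0, 0.3], [0, 0, -0.066, 0, 0, 0, 0.3], [0, 0, -0.066, 0, 0, 0, 0], [0, 0.0163, -0.0649, 0.1309, 0, 0, 0], [0, 0.0334, -0.0615, 0.2705, 0, 0, 0], [0, 0.0498, -0.0556, 0.4102, 0, 0, 0], [0, 0.0653, -0.0476, 0.5498, 0, 0, 0], [0, 0.0795, -0.0375, 0.6894, 0, 0, 0], [0, 0.0795, -0.0375, 0.6894, 0, 0, 0]]

```text
time: 11.9
position: [558.4, 65.8, 240.7]
ee_rot: [[0.962, -0.274, 0.002], [-0.274, -0.962, 0.003], [0.001, -0.004, -1.0]]
wrist_force: [-0.3, 0.1, -0.0]
finger_gap: 44.2
grasp_force: 0.0
```

Run:
```python
from h import *
obs()
im=r.capture("side")[:,:,::-1].copy();cv2.imwrite("pics/side6.png",im)
```

```text
t 11.9 phi 0.21 p [  0.4  -3.9 125.7] F [-0.34 -0.04 -0.02] Ftool [-0.34  0.04  0.02] M [ 0.002  0.022 -0.002] rxF 0.006 gap 44.2 gf 0.0
```

>>> send_rows:
  deltas:
    - [[0, 0, 0, 0, 0, 0, 0], [0, 0, 0, 0, 0, 0, 0], [0, 0, 0, 0, 0, 0, 0], [0, 0, 0, 0, 0, 0, 0], [0, 0, 0, 0, 0, 0, 0], [0, 0, 0, 0, 0, 0, 0], [0, 0, 0, 0, 0, 0, 0], [0, 0, 0, 0, 0, 0, 0], [0, 0, 0, 0, 0, 0, 0], [0, 0, 0, 0, 0, 0, 0], [0, 0, 0, 0, 0, 0, 0], [0, 0, 0, 0, 0, 0, 0]]

```text
time: 13.15
position: [559.0, 69.6, 240.0]
ee_rot: [[0.964, -0.267, 0.0], [-0.267, -0.964, 0.0], [0.0, -0.0, -1.0]]
wrist_force: [0.2, -0.9, -1.2]
finger_gap: 43.8
grasp_force: 0.0
```

>>> send_rows:
  deltas:
    - [[0, 0, 0, 0, 0, 0, 0], [0, 0, 0, 0, 0, 0, 0], [0, 0, 0, 0, 0, 0, 0], [0, 0, 0, 0, 0, 0, 0], [0, 0, 0, 0, 0, 0, 0], [0, 0, 0, 0, 0, 0, 0], [0, 0, 0, 0, 0, 0, 0], [0, 0, 0, 0, 0, 0, 0], [0, 0, 0, 0, 0, 0, 0], [0, 0, 0, 0, 0, 0, 0], [0, 0, 0, 0, 0, 0, 0], [0, 0, 0, 0, 0, 0, 0]]

```text
time: 14.35
position: [559.0, 69.7, 240.0]
ee_rot: [[0.964, -0.267, -0.0], [-0.267, -0.964, 0.0], [-0.0, -0.0, -1.0]]
wrist_force: [-0.6, -0.3, 0.1]
finger_gap: 44.2
grasp_force: 0.0
```

>>> send_rows:
  deltas:
    - [[0, 0, 0, 0, 0, 0, 0], [0, 0, 0, 0, 0, 0, 0], [0, 0, 0, 0, 0, 0, 0], [0, 0, 0, 0, 0, 0, 0], [0, 0, 0, 0, 0, 0, 0], [0, 0, 0, 0, 0, 0, 0], [0, 0, 0, 0, 0, 0, 0], [0, 0, 0, 0, 0, 0, 0], [0, 0, 0, 0, 0, 0, 0], [0, 0, 0, 0, 0, 0, 0], [0, 0, 0, 0, 0, 0, 0], [0, 0, 0, 0, 0, 0, 0]]

```text
time: 15.55
position: [559.0, 69.7, 240.0]
ee_rot: [[0.964, -0.267, -0.0], [-0.267, -0.964, 0.0], [-0.0, -0.0, -1.0]]
wrist_force: [0.8, -1.1, -0.1]
finger_gap: 44.2
grasp_force: 0.0
```

Run:
```python
from h import *
obs()
im=r.capture("side")[:,:,::-1].copy();cv2.imwrite("pics/side7.png",im)
a=cv2.imread("pics/side6.png")
cv2.imwrite("pics/c7.png",np.hstack([cv2.resize(k[200:310,302:382],(400,550),interpolation=3) for k in(a,im)]))
```

```text
t 15.55 phi 0.0 p [  0.  -0. 125.] F [ 1.09 -0.81 -0.11] Ftool [1.09 0.81 0.11] M [0.06  0.043 0.008] rxF 0.117 gap 44.2 gf 0.0
```

View pics/c7.png

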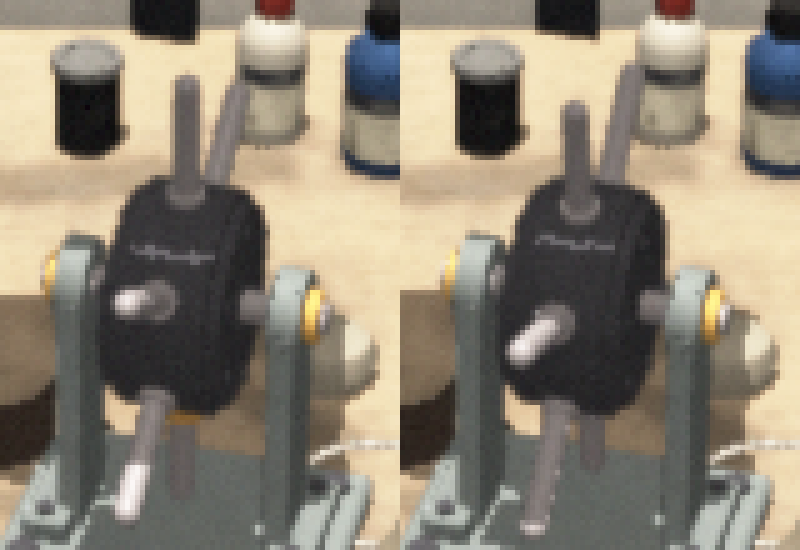

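The tips are now at (575,105), (633,70), (517,355) and (535,528), with the brass collar seen at bottom-far. The drum crept clockwise back to about −169°. Next I fit this angle precisely and take the midpoint with the other stick angle.

Run:
```python
from h import *
B=[(336.4,224),(347.6,212.4),(324.6,275.6),(330.4,307)];E=[(337,221),(348.6,214),(325.4,271),(329,305.6)]
for xy in ((559.4,68.2),(559,69.7)):
  for t in(B,E):
    def res(p):
        q=proj("side",pts(*xy,np.radians(-15.5),np.radians(p[0]))[4:]);return np.concatenate([(q-u)[np.argmin(((q-u)**2).sum(1))] for u in t])
    o=least_squares(res,[12]);print(xy,o.x.round(2),res(o.x).round(1))
# appearance-based relative check: mid interpolation between images side2..side4, side7
fs={k:cv2.imread(f"pics/side{k}.png")[200:310,302:382].astype(float) for k in (2,3,4,5,7)}
print({(a,b):round(np.abs(fs[a]-fs[b]).mean(),2) for a in fs for b in fs if a<b})
plan([pose(6,125),pose(11.5,125),pose(11.5,95),pose(11.5,59)])
```

```text
(559.4, 68.2) [15.02] [-0.4 -0.8  0.2 -1.4  1.3  0.1 -0.9  1.9]
(559.4, 68.2) [9.65] [ 0.2 -1.1 -0.1 -1.5  0.9 -0.2 -0.3  2.5]
(559, 69.7) [15.5] [-0.8 -0.9 -0.1 -1.9  1.1  0.  -1.1  1.4]
(559, 69.7) [10.12] [-0.2 -1.2 -0.4 -2.   0.7 -0.3 -0.5  2. ]
{(2, 3): np.float64(2.54), (2, 4): np.float64(2.5), (2, 5): np.float64(12.93), (2, 7): np.float64(9.17), (3, 4): np.float64(1.92), (3, 5): np.float64(13.21), (3, 7): np.float64(8.69), (4, 5): np.float64(13.22), (4, 7): np.float64(8.66), (5, 7): np.float64(16.17)}
[-0.0, 0.0131, 0.0007, 0.1047, -0.0, -0.0]
[-0.0, 0.0249, 0.0026, 0.2007, -0.0, -0.0]
[-0.0, 0.0189, 0.032, 0.2007, -0.0, -0.0]
[-0.0, 0.0118, 0.0672, 0.2007, -0.0, -0.0]
```

Stick angles are about −104.8° and −170.1°, so heavy side down is near −137.4° (sticking 32.7° either side, which fits 25–41°). I'll turn the spoke now at +10° up to +37°, then swap to the next spoke.

>>> send_rows:
  deltas:
    - [[0, 0.0131, 0.0007, 0.1047, 0, 0, 0], [0, 0.0249, 0.0026, 0.2007, 0, 0, 0], [0, 0.0249, 0.0026, 0.2007, 0, 0, 0], [0, 0.0189, 0.032, 0.2007, 0, 0, 0], [0, 0.0118, 0.0672, 0.2007, 0, 0, 0], [0, 0.0118, 0.0672, 0.2007, 0, 0, 0], [0, 0.0118, 0.0672, 0.2007, 0, 0, -1], [0, 0.0118, 0.0672, 0.2007, 0, 0, -1], [0, 0.0118, 0.0672, 0.2007, 0, 0, -1], [0, 0.0118, 0.0672, 0.2007, 0, 0, -1], [0, 0.0118, 0.0672, 0.2007, 0, 0, -1], [0, 0.0118, 0.0672, 0.2007, 0, 0, -1]]

```text
time: 16.8
position: [556.2, 58.2, 173.6]
ee_rot: [[0.964, -0.262, 0.055], [-0.267, -0.944, 0.192], [0.001, -0.2, -0.98]]
wrist_force: [-1.4, -0.1, 6.0]
finger_gap: 9.0
grasp_force: 30.0
```

Run:
```python
from h import *
obs()
plan([pose(11.5+4.25*k,59) for k in range(1,7)])
print();plan([pose(37,p) for p in (80,125)]+[pose(a,125) for a in (29,21,13,5,-3,-11,-19,-22.5)])
```

```text
t 16.8 phi 11.51 p [  0.3 -11.9  58.6] F [-1.29 -0.5   5.97] Ftool [-1.28 -0.7  -5.95] M [0.042 0.21  0.021] rxF -0.055 gap 9.0 gf 30.0
[-0.0, 0.0043, 0.0002, 0.0742, -0.0, -0.0]
[-0.0, 0.0087, 0.0007, 0.1484, -0.0, 0.0]
[-0.0, 0.013, 0.0015, 0.2226, -0.0, 0.0]
[-0.0, 0.0172, 0.0026, 0.2967, -0.0, -0.0]
[-0.0, 0.0214, 0.0041, 0.3709, -0.0, 0.0]
[-0.0, 0.0254, 0.0058, 0.4451, -0.0, -0.0]

[-0.0, -0.0, -0.021, -0.0, -0.0, -0.0]
[-0.0, -0.0, -0.066, -0.0, -0.0, -0.0]
[-0.0, -0.0174, -0.0648, -0.1396, -0.0, -0.0]
[-0.0, -0.0345, -0.0611, -0.2793, -0.0, -0.0]
[-0.0, -0.0509, -0.0552, -0.4189, -0.0, -0.0]
[-0.0, -0.0663, -0.047, -0.5585, -0.0, -0.0]
[-0.0, -0.0804, -0.0367, -0.6981, -0.0, -0.0]
[-0.0, -0.0929, -0.0246, -0.8378, -0.0, -0.0]
[-0.0, -0.1037, -0.0109, -0.9774, -0.0, -0.0]
[-0.0, -0.1077, -0.0044, -1.0385, -0.0, -0.0]
```

>>> send_rows:
  deltas:
    - [[0, 0.0043, 0.0002, 0.0742, 0, 0, -1], [0, 0.0087, 0.0007, 0.1484, 0, 0, -1], [0, 0.013, 0.0015, 0.2226, 0, 0, -1], [0, 0.0172, 0.0026, 0.2967, 0, 0, -1], [0, 0.0214, 0.0041, 0.3709, 0, 0, -1], [0, 0.0254, 0.0058, 0.4451, 0, 0, -1], [0, 0.0254, 0.0058, 0.4451, 0, 0, -1], [0, 0.0254, 0.0058, 0.4451, 0, 0, -1], [0, 0.0254, 0.0058, 0.4451, 0, 0, 0], [0, 0.0254, 0.0058, 0.4451, 0, 0, 0], [0, 0.0254, 0.0058, 0.4451, 0, 0, 0]]

```text
time: 17.9
position: [549.6, 35.7, 162.0]
ee_rot: [[0.964, -0.213, 0.161], [-0.267, -0.77, 0.58], [0.0, -0.602, -0.799]]
wrist_force: [-0.1, 0.8, -0.5]
finger_gap: 31.0
grasp_force: 0.0
```

>>> send_rows:
  deltas:
    - [[0, 0, -0.021, 0, 0, 0, 0], [0, 0, -0.066, 0, 0, 0, 0], [0, -0.0174, -0.0648, -0.1396, 0, 0, 0], [0, -0.0345, -0.0611, -0.2793, 0, 0, 0], [0, -0.0509, -0.0552, -0.4189, 0, 0, 0], [0, -0.0663, -0.047, -0.5585, 0, 0, 0], [0, -0.0804, -0.0367, -0.6981, 0, 0, 0], [0, -0.0929, -0.0246, -0.8378, 0, 0, 0], [0, -0.1037, -0.0109, -0.9774, 0, 0, 0], [0, -0.1077, -0.0044, -1.0385, 0, 0, 0], [0, -0.1077, -0.0044, -1.0385, 0, 0, 0], [0, -0.1077, -0.0044, -1.0385, 0, 0, 0]]

```text
time: 19.1
position: [571.8, 115.7, 230.3]
ee_rot: [[0.964, -0.247, -0.102], [-0.267, -0.891, -0.367], [-0.0, 0.381, -0.924]]
wrist_force: [1.1, -0.4, 0.6]
finger_gap: 44.3
grasp_force: 0.0
```

Run:
```python
from h import *
obs()
im=r.capture("side")[:,:,::-1].copy();cv2.imwrite("pics/side8.png",im)
plan([pose(-22.5,95),pose(-22.5,59)])
```

```text
t 19.1 phi -22.41 p [  0.   47.8 115.3] F [ 1.16 -0.1   0.59] Ftool [ 1.16  0.31 -0.51] M [ 0.178 -0.017 -0.015] rxF 0.045 gap 44.3 gf 0.0
[-0.0, 0.0, 0.03, 0.0, 0.0, -0.0]
[-0.0, 0.0, 0.066, 0.0, 0.0, -0.0]
```

>>> send_rows:
  deltas:
    - [[0, 0, 0.03, 0, 0, 0, 0], [0, 0, 0.066, 0, 0, 0, 0], [0, 0, 0.066, 0, 0, 0, 0], [0, 0, 0.066, 0, 0, 0, -1], [0, 0, 0.066, 0, 0, 0, -1], [0, 0, 0.066, 0, 0, 0, -1], [0, 0, 0.066, 0, 0, 0, -1], [0, 0, 0.066, 0, 0, 0, -1], [0, 0, 0.066, 0, 0, 0, -1]]

```text
time: 20.05
position: [565.3, 91.7, 170.1]
ee_rot: [[0.964, -0.247, -0.101], [-0.267, -0.89, -0.368], [0.001, 0.382, -0.924]]
wrist_force: [0.8, 1.2, 3.0]
finger_gap: 8.7
grasp_force: 30.0
```

Run:
```python
from h import *
obs()
plan([pose(-20,59),pose(-17,59)])
```

```text
t 20.05 phi -22.46 p [ 0.2 22.9 55.1] F [0.43 1.32 3.04] Ftool [ 0.43 -0.06 -3.31] M [ 0.301  0.07  -0.014] rxF -0.004 gap 8.7 gf 30.0
[-0.0, 0.0026, 0.0, 0.0436, 0.0, -0.0]
[-0.0, 0.0057, 0.0002, 0.096, 0.0, -0.0]
```

>>> send_rows:
  deltas:
    - [[0, 0.0026, 0, 0.0436, 0, 0, -1], [0, 0.0057, 0.0002, 0.096, 0, 0, -1], [0, 0.0057, 0.0002, 0.096, 0, 0, -1], [0, 0.0057, 0.0002, 0.096, 0, 0, -1], [0, 0.0057, 0.0002, 0.096, 0, 0, -1], [0, 0.0057, 0.0002, 0.096, 0, 0, -1]]

```text
time: 20.65
position: [563.8, 86.5, 171.9]
ee_rot: [[0.964, -0.255, -0.078], [-0.267, -0.921, -0.283], [0.001, 0.294, -0.956]]
wrist_force: [-1.8, 1.5, 6.1]
finger_gap: 9.2
grasp_force: 30.0
```

Run:
```python
from h import *
obs()
im=r.capture("side")[:,:,::-1].copy();cv2.imwrite("pics/side9.png",im)
cv2.imwrite("pics/c9.png",np.hstack([cv2.resize(cv2.imread(f"pics/side{k}.png")[200:310,302:382],(400,550),interpolation=3) for k in (4,9)]))
```

```text
t 20.65 phi -17.08 p [ 0.1 17.5 56.9] F [-2.12  0.99  6.13] Ftool [-2.11  0.86 -6.16] M [ 0.076  0.253 -0.118] rxF 0.067 gap 9.2 gf 30.0
```

View pics/c9.png

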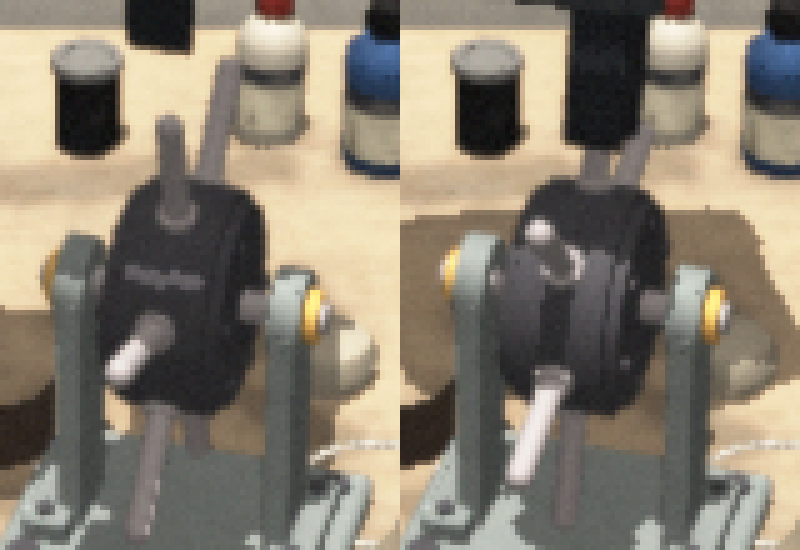

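In the right panel the tips are at (536,225), (517,482) and (567,522), and the upright spoke is held in the fingers.

Run:
```python
from h import *
B=[(336.4,224),(347.6,212.4),(325.2,275.6),(330.2,306.2)];E=[(337,221),(348.6,214),(325.4,271),(329,305.6)];N=[(329.2,245),(325.4,296.4),(335.4,304.4)]
F=[(334,228.6),(347,211.4),(325.2,280),(331,307)]
for xy in ((559.4,68.2),(559,69.7)):
  for t,g in((B,15),(E,10),(F,20),(N,-17)):
    def res(p):
        q=proj("side",pts(*xy,np.radians(-15.5),np.radians(p[0]))[4:]);return np.concatenate([(q-u)[np.argmin(((q-u)**2).sum(1))] for u in t])
    o=least_squares(res,[g]);print(xy,o.x.round(2),res(o.x).round(1))
```

```text
(559.4, 68.2) [14.9] [-0.4 -0.8  0.2 -1.4  0.7 -0.  -0.7  2.7]
(559.4, 68.2) [9.65] [ 0.2 -1.1 -0.1 -1.5  0.9 -0.2 -0.3  2.5]
(559.4, 68.2) [21.01] [ 0.6 -1.2 -0.  -1.6  0.4  0.9 -0.5  2.3]
(559.4, 68.2) [-17.24] [ 0.9  0.5  0.4  0.7 -0.7  1.8]
(559, 69.7) [15.38] [-0.8 -1.  -0.1 -1.9  0.5 -0.1 -0.9  2.2]
(559, 69.7) [10.12] [-0.2 -1.2 -0.4 -2.   0.7 -0.3 -0.5  2. ]
(559, 69.7) [21.52] [ 0.2 -1.3 -0.3 -2.1  0.2  0.9 -0.6  1.8]
(559, 69.7) [-16.78] [ 0.6  0.4  0.2  0.4 -0.8  1.2]
```

Run:
```python
from h import *
obs();print(r.finish_job())
```

```text
t 20.7 phi -17.08 p [ 0.1 17.5 56.9] F [-1.63 -0.    6.7 ] Ftool [-1.62  1.97 -6.4 ] M [ 0.136  0.204 -0.076] rxF 0.155 gap 9.0 gf 30.0
the job is handed in; nothing more can be done
None
```

I handed the job in at 20.7 s with a spoke gripped, the drum still and the rotor at about −137°. By my estimate that is heavy side down to within 1–2°: it is midway between the two angles where the drum stuck when released (about −105° and −170°, read from the camera).

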